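# Put the screwdrivers away by colour

## Robot

A 6-joint arm with a two-finger parallel gripper is mounted at the origin on a cart in front of the work surface, level with it; the furniture and walls round the work are solid. World frame = base frame: x ahead of the robot, y to its left, z up, the work surface at z = 0. Lengths are in m, angles in rad, forces in N, time in s.
With the tool pointing down it reaches from about 0.425 to 0.95 m from the base axis. Payload 3.5 kg.
Tool frame: the origin (TCP) lies at the very end of the fingers, on their centre line; the grasp point (between the pads) lies 19 mm behind it (tcp_to_grasp is the distance from the TCP to the grasp point, in m); z points along the fingers, y is the direction in which the jaws open and shut (so a half turn about z gives the same grasp; the last joint's range is limited). The gripper opens to 85 mm and grips with 20 to 120 N. Pads are 22 mm wide; open, the fingers measure 114 mm over their backs; the gripper's body (76 mm by 85 mm) begins 54 mm behind the grasp point. The pads swing forward as they close: fully open they stand 13 mm farther back than shut.
Start: joints at [-1.497, 0.286, 1.577, -0, 1.279, -0.15], TCP at [0.15, -0.658, 0.231] pointing down, gripper open.
Joint ranges: [-2.77, 2.77], [-0.9, 2.22], [0.21, 2.48], [-1.53, 4.67], [0.24, 2.81], [-2.84, 2.84]. Speed limits (rad/s): [2.79, 2.79, 3.14, 3.14, 3.14, 3.14].

## Interface

Orientations are given as a unit quaternion [x, y, z, w].
In Python, from plant import * gives the robot as it stands. The module is installed in compiled form; this text tells all that it offers.
- The arm moves only by the tool arm_command, never from a script. Its argument "steps" is a list of rows, each a list of 3 entries, a list of its own where there are three numbers: the turn, a rotation vector about the tool's x, y, z in rad, then the shift along the tool's x, y, z in m, then the gripper command: -1 is shut, 1 is fully open, values between are in proportion. A call has 1 to 12 rows; each row is the pose to reach, as a shift and turn from the pose measured when the call began, along the tool's axes at that moment; what a row does not reach only later rows make up. A row lasts 1/8 s, in which the tool goes at most 62.5 mm and 10.7 degrees, less where a joint would pass 70% of its speed; a pose out of reach is approached as far as the arm can. A call with a gripper value outside its range is refused whole. The fingers move at their own pace and stop on an object; "force" is the grip in N (left out, the last holds). Time passes only in rows, so rows that repeat a pose let the fingers close. It gives the time, the measured TCP pose, the force and the opening at its end, in the units of the state.
- get_state(): the state, without advancing time (a new reading comes with each control period).
- read_camera(name): name is "side" or "top"; returns a dict with "frame" (400x640x3 uint8, red, green, blue), "vfov" (degrees; the focal length in pixels is half the picture's height over the tangent of half this angle, whatever the lens; pixels are square), "cx", "cy" (the principal point, pixels), "position" and "rotation" of the camera in the world. Camera axes: x right, y up, looking along -z (the intrinsics and any distortion apply to the point x, -y, -z); pixel columns grow to the right and rows downward; lengths in m; the calibration is good to about 2 mm. A picture is of the moment at which its call begins. There is no depth.
- sign_off(): hands the job in, once; it reports no verdict.
The state is a dict: "time": time; "qpos": joint angles; "dq": joint speeds; "joint_efforts": joint torques, N m; "eef_pos": TCP position; "tcp_rot": TCP orientation; "contact_force": force on the tool from outside, world axes, zero at the start; "wrist_torque": the same for the moment, N m; "opening": opening from 0.0 (shut) to 1.0 (fully open).
Only numpy, scipy, OpenCV 4.12 (cv2) and the standard library are available. Lean on these libraries where they do the work, as an engineer would, in place of code of your own. Each camera call takes 0.05 s, during which the arm holds its last target.

## Task

Put the three screwdrivers in front of the robot away in the wooden tray: lay each one flat and lengthwise inside the lane that has the colour of its handle (red, yellow, black), wholly between the ridges; handle end either way. Two chisels with red and yellow handles lie among them and do not belong in the tray: leave them where they lie.

Things in the scene. Friction and masses are not known exactly. Their poses are not given: they have to be found in the camera images.
- tray: low open tray of pale wood and plywood, 300 x 244 mm, fixed to the table; origin at the centre of its underside, x along its 300 mm length (the lanes run along x); end walls 22 mm and side walls 17 mm high. The three coloured lanes lie in it side by side, 74 mm apart, in an order that changes.
- red_lane: red lane fixed in the tray (red ridges, and the floor red for 66 mm at each end and light grey between), a shallow trough 276 mm long (along its x) and 67 mm wide inside; origin at the centre of its floor's upper face, which is 9 mm above the table; the ridges round it stand 7 mm above that floor.
- yellow_lane: yellow lane fixed in the tray (yellow ridges, and the floor yellow for 66 mm at each end and light grey between), a shallow trough 276 mm long (along its x) and 67 mm wide inside; origin at the centre of its floor's upper face, which is 9 mm above the table; the ridges round it stand 7 mm above that floor.
- black_lane: black lane fixed in the tray (black ridges, and the floor black for 66 mm at each end and light grey between), a shallow trough 276 mm long (along its x) and 67 mm wide inside; origin at the centre of its floor's upper face, which is 9 mm above the table; the ridges round it stand 7 mm above that floor.
- red_driver: screwdriver with a red handle and a thin (6 mm) round steel shaft, loose, lying flat, 237 mm long; origin at the middle of its length on its axis (12 mm above what it lies on), x points from handle to tip. The handle is 24 mm thick and high, and reaches from the butt end to 5 to 20 mm beyond the origin; a good grip is 50 mm from the origin towards the handle end (-x). About 0.1 kg.
- yellow_driver: screwdriver with a yellow handle and a thin (6 mm) round steel shaft, loose, lying flat, 220 mm long; origin at the middle of its length on its axis (13 mm above what it lies on), x points from handle to tip. The handle is 26 mm thick and high, and reaches from the butt end to 5 to 20 mm beyond the origin; a good grip is 55 mm from the origin towards the handle end (-x). About 0.1 kg.
- black_driver: stubby screwdriver with a black handle and a thin (6 mm) round steel shaft, loose, lying flat, 190 mm long; origin at the middle of its length on its axis (14 mm above what it lies on), x points from handle to tip. The handle is 28 mm thick and high, and reaches from the butt end to 5 to 20 mm beyond the origin; a good grip is 35 mm from the origin towards the handle end (-x). About 0.1 kg.
- red_chisel: wood chisel with a red handle and a flat 26 mm blade, 270 mm long, 35 mm high, lying on the table; origin near the middle of its length on the underside, x roughly from handle to blade. Does not belong in the tray.
- yellow_chisel: wood chisel with a yellow handle and a flat 18 mm blade, 280 mm long, 30 mm high, lying on the table; origin near the middle of its length on the underside, x roughly from handle to blade. Does not belong in the tray.

How it is judged:
At the end, for the whole second after the job is handed in: Each screwdriver at rest in its own colour's lane: middle within 22 mm of the centre line and, lengthwise, 21 (red), 29 (yellow), 44 mm (black) of the lane's middle, lying on its floor within 6 mm, within 0.15 rad of its direction; chisels within 30 mm of their start (x of red_driver in the frame of red_lane between -0.021 and 0.021 m and y of red_driver in the frame of red_lane between -0.022 and 0.022 m and z of red_driver in the frame of red_lane between 0.006 and 0.018 m and angle between the x axis of red_driver and the x axis of red_lane, either way round below 0.15 rad and linear speed of each of red_driver, yellow_driver, black_driver below 0.02 m/s and x of yellow_driver in the frame of yellow_lane between -0.029 and 0.029 m and y of yellow_driver in the frame of yellow_lane between -0.022 and 0.022 m and z of yellow_driver in the frame of yellow_lane between 0.007 and 0.019 m and angle between the x axis of yellow_driver and the x axis of yellow_lane, either way round below 0.15 rad and x of black_driver in the frame of black_lane between -0.044 and 0.044 m and y of black_driver in the frame of black_lane between -0.022 and 0.022 m and z of black_driver in the frame of black_lane between 0.008 and 0.02 m and angle between the x axis of black_driver and the x axis of black_lane, either way round below 0.15 rad and distance of each of red_chisel, yellow_chisel from where it was at the start of the episode below 0.03 m); the robot touches nothing.
It fails at once if the red chisel was moved more than 30 mm (distance of red_chisel from where it was at the start of the episode above 0.03 m).
It fails at once if the yellow chisel was moved more than 30 mm (distance of yellow_chisel from where it was at the start of the episode above 0.03 m).
It also fails if it takes over 80 s, if anything falls off the work surface, if the arm or the gripper's body presses on something with over 40 N, if the wrist force passes 120 N, or if a joint passes its speed limit or range.

## Working session

There is one attempt and no reset: what is moved stays moved. The work goes in short steps, Python scripts to look and compute and a tool call to move; the robot and the scene stay as the last step left them, time stands still between calls to the robot, and variables do not carry over. Pictures are saved under pics/ and viewed, and the job is handed in when it is done.

Besides the shell and the picture viewer there is one more tool, called after "Call:" as name(argument=value, ...), one argument or row to a line, values as JSON. arm_command: Moves the arm, as the interface text tells. Its arguments: {"type":"object","properties":{"steps":{"type":"array"},"force":{"type":"number"}},"required":["steps"]}

```bash
mkdir -p pics
python3 - <<'E'
from plant import *
import cv2
s=get_state();print(s)
for n in("top","side"):
    c=read_camera(n);print(n,{k:v for k,v in c.items() if k!="frame"})
    cv2.imwrite(f"pics/{n}0.png",c["frame"][:,:,::-1])
E
```

```text
{'time': 0.0, 'qpos': array([-1.49697179e+00,  2.87152777e-01,  1.57816941e+00, -8.86774143e-06,
        1.27861939e+00, -1.49999013e-01]), 'dq': array([-2.65484423e-04, -1.02730832e-03,  5.90706385e-04,  7.38649023e-04,
        1.09002153e-03,  8.99117336e-05]), 'joint_efforts': array([-2.53379831e-04, -4.05982876e+01, -2.92626232e+01, -1.25147258e-04,
        5.93967721e-03, -5.21090286e-06]), 'eef_pos': array([ 0.14980089, -0.65749221,  0.22995989]), 'tcp_rot': array([ 9.93743582e-01,  1.11679517e-01,  4.04798287e-05, -1.17377206e-03]), 'contact_force': array([-0.91485724, -0.33490753,  0.64637841]), 'wrist_torque': array([-0.01111337,  0.03121265, -0.03764275]), 'opening': 1.00204042853502}
top {'vfov': 53.82769583418524, 'cx': 322.19999093076063, 'cy': 199.30204926365465, 'position': array([ 0.4685319 , -0.01276365,  1.03669233]), 'rotation': array([-0.02336312,  0.02028921,  0.71299269, -0.70048835])}
side {'vfov': 47.42930313956301, 'cx': 306.2961232170367, 'cy': 201.37421274041176, 'position': array([0.14911706, 0.78869052, 0.88021638]), 'rotation': array([-0.08804223,  0.39252691,  0.89179074, -0.207076  ])}
```

View pics/top0.png

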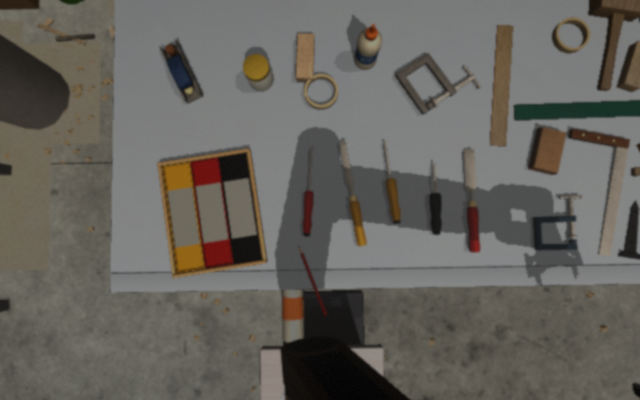

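View pics/side0.png

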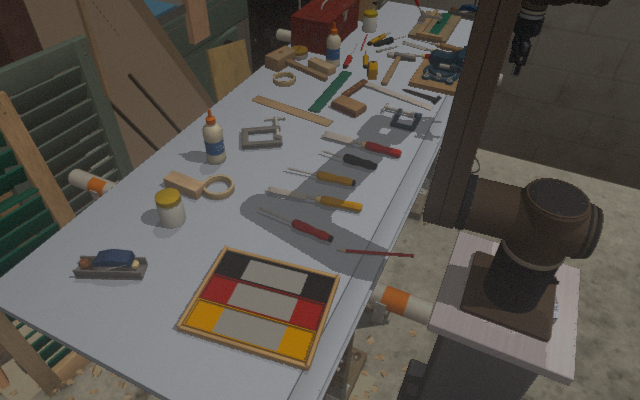

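```bash
cat > h.py <<'E'
import numpy as np, cv2
from scipy.spatial.transform import Rotation as R
def ray(c,u,v):
    H=c["frame"].shape[0]; f=H/2/np.tan(np.radians(c["vfov"])/2)
    d=np.array([(u-c["cx"])/f,-(v-c["cy"])/f,-1.])
    return R.from_quat(c["rotation"]).apply(d)
def onplane(c,u,v,z):
    d=ray(c,u,v);p=np.array(c["position"]);return p+d*(z-p[2])/d[2]
def proj(c,P):
    H=c["frame"].shape[0]; f=H/2/np.tan(np.radians(c["vfov"])/2)
    q=R.from_quat(c["rotation"]).inv().apply(np.array(P)-c["position"])
    return c["cx"]+f*q[0]/-q[2], c["cy"]-f*q[1]/-q[2]
E
python3 - <<'E'
from plant import *
from h import *
c=read_camera("top"); f=c["frame"]
print(c.keys())
bright=np.clip(f[:, :,::-1].astype(float)*1.8,0,255).astype(np.uint8)
cv2.imwrite("pics/a.png",cv2.resize(bright[130:260,290:490],None,fx=4,fy=4,interpolation=cv2.INTER_CUBIC))
cv2.imwrite("pics/b.png",cv2.resize(bright[140:280,150:275],None,fx=4,fy=4,interpolation=cv2.INTER_CUBIC))
print(onplane(c,307,230,.012),onplane(c,220,210,.01))
hsv=cv2.cvtColor(f,cv2.COLOR_RGB2HSV)
S=hsv[...,1];h=hsv[...,0]
masks={"red":((h<8)|(h>172))&(S>120)&(hsv[...,2]>40),"yel":(h>12)&(h<32)&(S>130)&(hsv[...,2]>40),"blk":(f.max(2)<38)}
for n,m in masks.items():
    k,l,st,ce=cv2.connectedComponentsWithStats(m.astype(np.uint8))
    for i in range(1,k):
        if st[i,4]>80: print(n,st[i],ce[i].round(1))
E
```

```text
dict_keys(['frame', 'vfov', 'cx', 'cy', 'position', 'rotation'])
[0.45285659 0.03195646 0.012     ] [0.50883189 0.25832267 0.01      ]
red [ 191  158   43  110 1529] [212.7 212.9]
red [303 191  10  43 292] [307.7 211. ]
red [467 208  12  44 388] [472.6 229.5]
red [302 254  25  62 161] [315.9 290.3]
yel [  0   0  35   8 228] [15.   3.3]
yel [244  54  25  27 534] [255.9  67.1]
yel [535 130  29  42 518] [550.1 151.6]
yel [ 159  150  106  126 2573] [191.4 213.6]
yel [387 179  13  42 339] [393.1 198.9]
yel [350 201  16  45 359] [357.5 222.6]
blk [589   0  12  15 124] [594.1   5.7]
blk [598  14  14  74 152] [605.8  47. ]
blk [  0  37  63  47 607] [26.6 59.1]
blk [620  45  14  39 129] [626.6  62.7]
blk [164  51  29  41 142] [180.8  66.7]
blk [529 128  12  39 131] [534.5 147.3]
blk [219 154  30  28 632] [233.5 167. ]
blk [430 193  11  41 381] [435.2 212.1]
blk [620 204  20  54 409] [631.1 235.6]
blk [533 217  34  32 345] [543.2 234.4]
blk [231 236  30  28 657] [245.4 249.1]
blk [ 281  291  128  109 7787] [331.  356.2]
```

View pics/a.png

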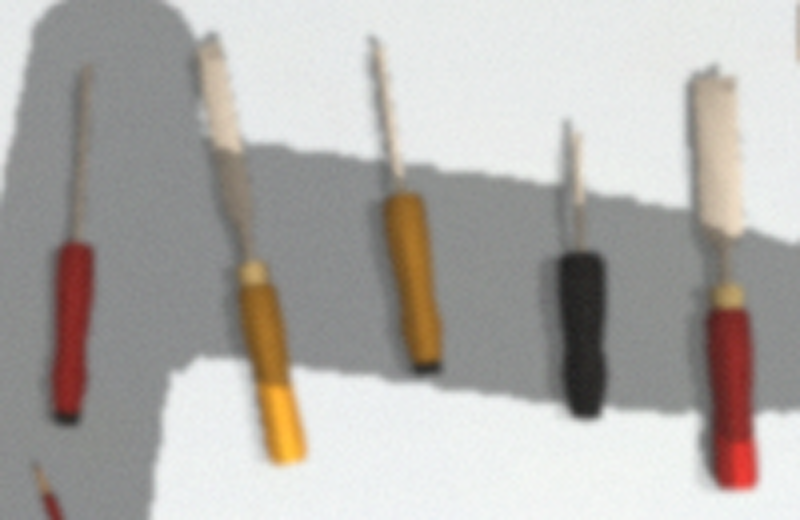

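View pics/b.png

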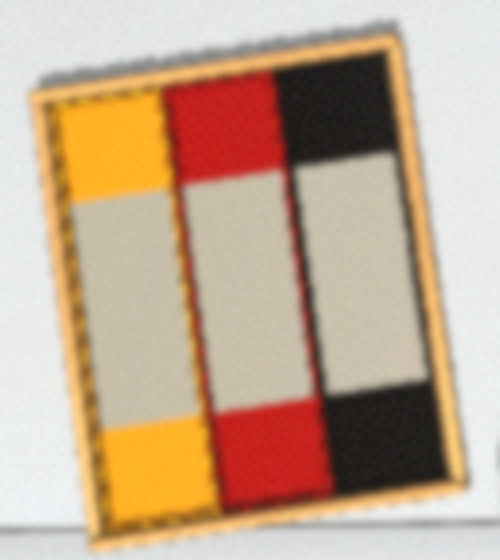

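Run:
```python
from plant import *
from h import *
c=read_camera("top");sd=read_camera("side")
f=c["frame"]
def A(u,v):return 290+(u+.5)/4-.5,130+(v+.5)/4-.5
def B(u,v):return 150+(u+.5)/4-.5,140+(v+.5)/4-.5
for n,t,b,L,z in(("red",(87,65),(66,422),.237,.012),("yel",(374,40),(430,370),.22,.013),("blk",(568,122),(585,415),.19,.014),("ych",(208,38),(287,460),.28,.01),("rch",(715,75),(737,487),.27,.01)):
    T=onplane(c,*A(*t),z);Bt=onplane(c,*A(*b),z);d=T-Bt
    m=(T+Bt)/2
    print(n,"mid",m.round(4),"len",np.linalg.norm(d).round(4),"yaw",np.arctan2(d[1],d[0]).round(3), "side px T,B",np.round(proj(sd,T)),np.round(proj(sd,Bt)))
for n,q in(("yel",[(70,205),(175,190),(200,415),(100,430)]),("red",[(185,183),(283,170),(313,400),(216,413)]),("blk",[(295,165),(393,152),(427,380),(327,395)])):
    P=np.array([onplane(c,*B(*p),.009) for p in q]);d=P[0]+P[1]-P[2]-P[3]
    print(n,P.mean(0).round(4),np.linalg.norm(d)/2,np.arctan2(d[1],d[0]).round(3), "side",np.round(proj(sd,P.mean(0))))
P=[onplane(c,*B(*p),z) for p,z in(((30,93),.02),((400,35),.02),((468,485),.02),((90,548),.02))];P=np.array(P);print(P.round(4),P.mean(0),np.linalg.norm(P[0]-P[3]),np.linalg.norm(P[0]-P[1]))
# side colour centroids
f=sd["frame"]
b=np.clip(f[:,:,::-1].astype(float)*1.8,0,255).astype(np.uint8)
cv2.imwrite("pics/s.png",cv2.resize(b[120:280,250:430],None,fx=4,fy=3.7,interpolation=cv2.INTER_CUBIC)[:600])
cv2.imwrite("pics/st.png",cv2.resize(b[230:370,170:350],None,fx=4,fy=4,interpolation=cv2.INTER_CUBIC))
```

```text
red mid [0.5564 0.0258 0.012 ] len 0.2341 yaw -0.074 side px T,B [257. 207.] [331. 238.]
yel mid [ 0.5776 -0.1868  0.013 ] len 0.219 yaw 0.139 side px T,B [285. 167.] [354. 182.]
blk mid [ 0.5338 -0.2988  0.014 ] len 0.1909 yaw 0.023 side px T,B [319. 150.] [375. 166.]
ych mid [ 0.5513 -0.0856  0.01  ] len 0.2811 yaw 0.162 side px T,B [266. 189.] [361. 208.]
rch mid [ 0.5247 -0.3968  0.01  ] len 0.269 yaw 0.012 side px T,B [323. 133.] [400. 154.]
yel [0.4923 0.3536 0.009 ] 0.1482428429482009 0.126 side [250. 328.]
red [0.5031 0.2797 0.009 ] 0.15183256793106983 0.131 side [263. 301.]
blk [0.5139 0.207  0.009 ] 0.15149965256715284 0.138 side [274. 276.]
[[0.6342 0.4195 0.02  ]
 [0.6679 0.1781 0.02  ]
 [0.3759 0.1363 0.02  ]
 [0.34   0.3786 0.02  ]] [0.50450434 0.27811375 0.02      ] 0.2969721134285064 0.24378665849201653
```

View pics/s.png

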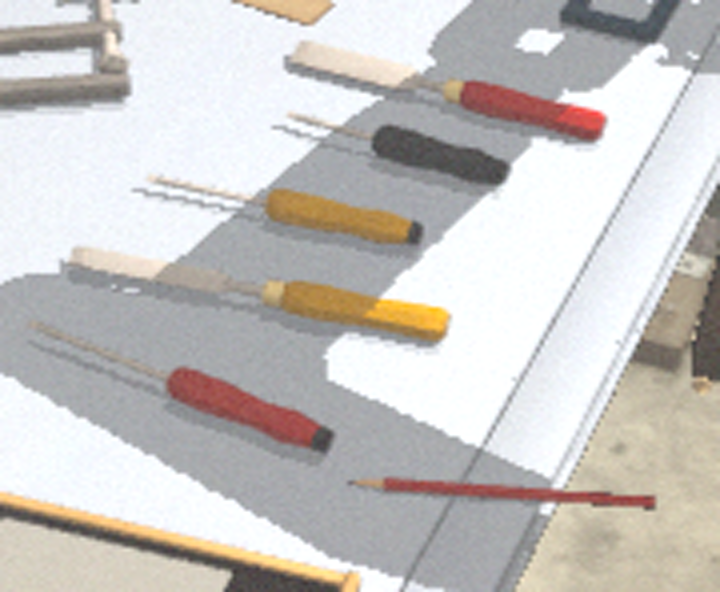

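View pics/st.png

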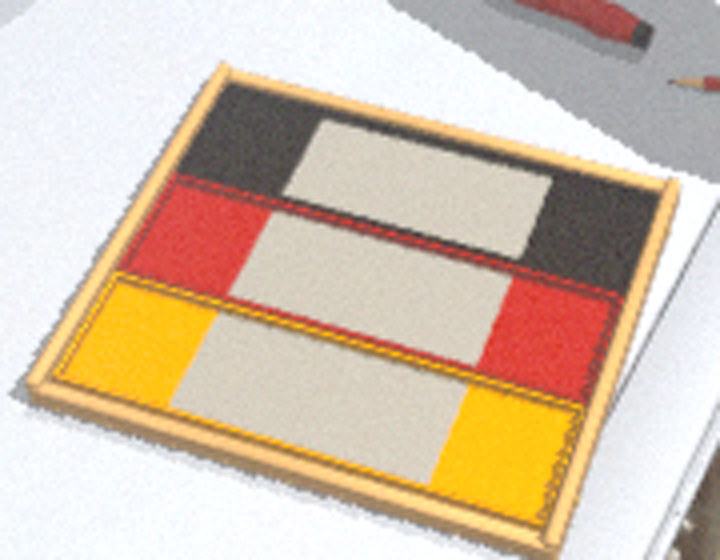

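```bash
cat > go.py <<'E'
import sys
from plant import *
from h import *
def rel(x,y,z,yaw):
    s=get_state(); r0=R.from_quat(s["tcp_rot"])
    rt=R.from_euler("z",yaw)*R.from_euler("x",np.pi)
    print("t",s["time"],"pos",s["eef_pos"].round(4),"op",round(s["opening"],3),"F",s["contact_force"].round(1),
     "q",s["qpos"].round(2))
    print("  turn",(r0.inv()*rt).as_rotvec().round(3),"shift",r0.inv().apply(np.array([x,y,z])-s["eef_pos"]).round(4))
if __name__=="__main__": rel(*map(float,sys.argv[1:]))
E
python3 go.py .4988 -.2996 .12 .023
```

```text
t 0.25 pos [ 0.1498 -0.6579  0.2307] op 0.999 F [ 0.3  0.3 -0.5] q [-1.5   0.29  1.58 -0.    1.28 -0.15]
  turn [-0.001 -0.     0.201] shift [ 0.4198 -0.2717  0.111 ]
```

Call:
arm_command(
  steps=[
    [[0,0,0.2],[0.2,-0.136,0.02],0.3],
    [[0,0,0.2],[0.42,-0.272,0.06],0.3],
    [[0,0,0.2],[0.42,-0.272,0.11],0.3],
    [[0,0,0.2],[0.42,-0.272,0.11],0.3],
    [[0,0,0.2],[0.42,-0.272,0.11],0.3],
    [[0,0,0.2],[0.42,-0.272,0.11],0.3],
    [[0,0,0.2],[0.42,-0.272,0.11],0.3],
    [[0,0,0.2],[0.42,-0.272,0.11],0.3],
    [[0,0,0.2],[0.42,-0.272,0.11],0.3],
    [[0,0,0.2],[0.42,-0.272,0.11],0.3],
    [[0,0,0.2],[0.42,-0.272,0.11],0.3],
    [[0,0,0.2],[0.42,-0.272,0.11],0.3],
  ],
  force=50,
)

```text
time: 1.75
eef_pos: [0.4984, -0.3008, 0.1217]
tcp_rot: [1.0, 0.011, 0.0, -0.0]
contact_force: [0.3, -0.5, -0.4]
opening: 0.652
```

```bash
python3 go.py .4988 -.2996 .005 .023
python3 - <<'E'
from plant import *
from h import *
for n in("top","side"):
    c=read_camera(n)
    cv2.imwrite(f"pics/{n}1.png",np.clip(c["frame"][:,:,::-1]*1.6,0,255).astype(np.uint8))
E
```

```text
t 1.75 pos [ 0.4984 -0.3008  0.1217] op 0.652 F [ 0.3 -0.5 -0.4] q [-0.72  0.2   1.89  0.    1.05  0.83]
  turn [-0.    -0.001 -0.001] shift [ 0.0004 -0.0012  0.1167]
```

View pics/side1.png

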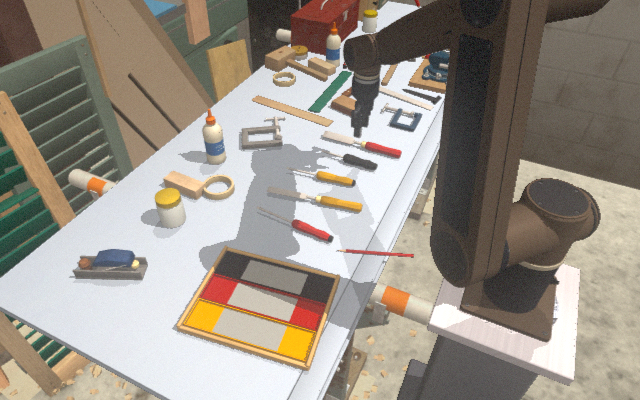

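Call:
arm_command(
  steps=[
    [[0,0,0],[0,-0.001,0.05],0.3],
    [[0,0,0],[0,-0.001,0.09],0.3],
    [[0,0,0],[0,-0.001,0.11],0.3],
    [[0,0,0],[0,-0.001,0.116],0.3],
    [[0,0,0],[0,-0.001,0.116],0.3],
    [[0,0,0],[0,-0.001,0.116],-1],
    [[0,0,0],[0,-0.001,0.116],-1],
    [[0,0,0],[0,-0.001,0.116],-1],
    [[0,0,0],[0,-0.001,0.116],-1],
    [[0,0,0],[0,-0.001,0.116],-1],
  ],
)

```text
time: 3.1
eef_pos: [0.4997, -0.3005, 0.0074]
tcp_rot: [1.0, 0.011, 0.002, 0.001]
contact_force: [-0.0, -0.6, 6.2]
opening: 0.311
```

```bash
python3 go.py .4988 -.2996 .16 .023
```

```text
t 3.1 pos [ 0.4997 -0.3005  0.0074] op 0.311 F [-0.  -0.6  6.2] q [-0.72  0.37  1.93  0.    0.84  0.83]
  turn [ 0.002 -0.003 -0.001] shift [-0.0004 -0.0006 -0.1526]
```

Call:
arm_command(
  steps=[
    [[0,0,0],[0,0,-0.02],-1],
    [[0,0,0],[0,0,-0.06],-1],
    [[0,0,0],[0,0,-0.11],-1],
    [[0,0,0],[0,0,-0.15],-1],
    [[0,0,0],[0,0,-0.15],-1],
  ],
)

```text
time: 3.72
eef_pos: [0.5013, -0.3018, 0.1628]
tcp_rot: [1.0, 0.011, 0.005, 0.004]
contact_force: [0.4, -0.4, -0.3]
opening: 0.318
```

```bash
python3 go.py .4794 .2008 .13 .139
python3 - <<'E'
from plant import *
from h import *
for n in("top","side"):
    c=read_camera(n)
    cv2.imwrite(f"pics/{n}2.png",np.clip(c["frame"][:,:,::-1]*1.6,0,255).astype(np.uint8))
E
```

```text
t 3.725 pos [ 0.5013 -0.3018  0.1628] op 0.318 F [ 0.4 -0.4 -0.3] q [-0.72  0.15  1.87  0.    1.11  0.83]
  turn [ 0.009 -0.01  -0.117] shift [-0.011  -0.5032  0.0286]
```

View pics/side2.png

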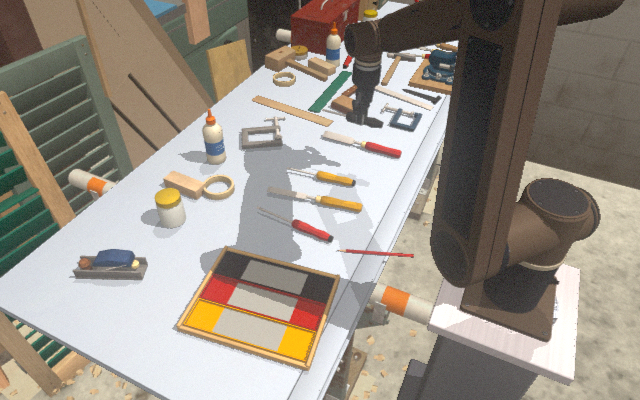

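Call:
arm_command(
  steps=[
    [[0.005,-0.005,-0.03],[0,-0.05,0],-1],
    [[0.009,-0.01,-0.06],[0,-0.11,0],-1],
    [[0.009,-0.01,-0.117],[-0.005,-0.17,0],-1],
    [[0.009,-0.01,-0.117],[-0.005,-0.23,0.01],-1],
    [[0.009,-0.01,-0.117],[-0.01,-0.29,0.02],-1],
    [[0.009,-0.01,-0.117],[-0.01,-0.35,0.028],-1],
    [[0.009,-0.01,-0.117],[-0.011,-0.41,0.028],-1],
    [[0.009,-0.01,-0.117],[-0.011,-0.47,0.028],-1],
    [[0.009,-0.01,-0.117],[-0.011,-0.503,0.028],-1],
    [[0.009,-0.01,-0.117],[-0.011,-0.503,0.028],-1],
    [[0.009,-0.01,-0.117],[-0.011,-0.503,0.028],-1],
  ],
)

```text
time: 5.2
eef_pos: [0.4757, 0.2021, 0.1269]
tcp_rot: [0.998, 0.07, -0.005, -0.003]
contact_force: [0.8, -0.3, -1.6]
opening: 0.309
```

```bash
python3 go.py .4794 .2008 .017 .139
python3 - <<'E'
from plant import *
from h import *
for n in("top","side"):
    c=read_camera(n)
    cv2.imwrite(f"pics/{n}3.png",np.clip(c["frame"][:,:,::-1]*1.6,0,255).astype(np.uint8))
E
```

```text
t 5.2 pos [0.4757 0.2021 0.1269] op 0.309 F [ 0.8 -0.3 -1.6] q [0.2  0.06 2.04 0.01 1.05 1.63]
  turn [-0.007  0.01   0.   ] shift [0.0046 0.0026 0.1098]
```

View pics/side3.png

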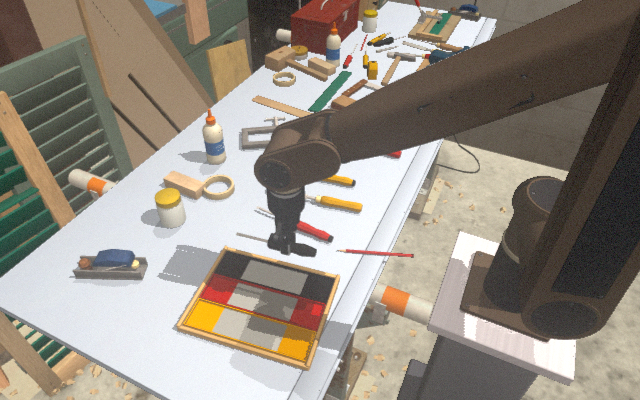

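View pics/top3.png

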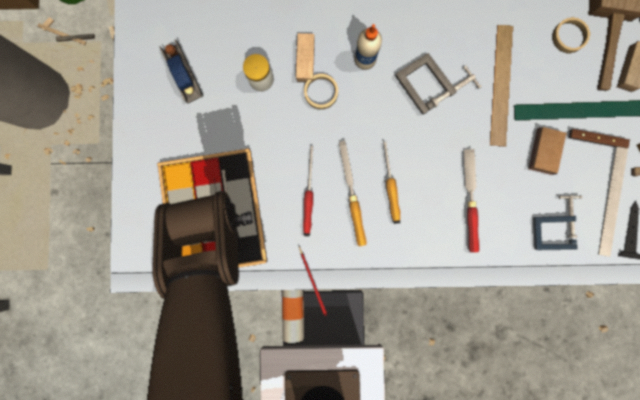

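Call:
arm_command(
  steps=[
    [[-0.007,0.01,0],[0.005,0.003,0.04],-1],
    [[-0.007,0.01,0],[0.005,0.003,0.08],-1],
    [[-0.007,0.01,0],[0.005,0.003,0.1],-1],
    [[-0.007,0.01,0],[0.005,0.003,0.11],-1],
    [[-0.007,0.01,0],[0.005,0.003,0.11],-1],
    [[-0.007,0.01,0],[0.005,0.003,0.11],-1],
  ],
)

```text
time: 6.05
eef_pos: [0.4816, 0.1997, 0.0183]
tcp_rot: [0.998, 0.068, 0.002, -0.0]
contact_force: [-0.6, -0.2, -1.4]
opening: 0.311
```

```bash
python3 go.py .4794 .2008 .017 .139
```

```text
t 6.05 pos [0.4816 0.1997 0.0183] op 0.311 F [-0.6 -0.2 -1.4] q [0.2  0.24 2.08 0.   0.82 1.63]
  turn [-0.    -0.003 -0.002] shift [-0.002  -0.0014  0.0013]
```

Call:
arm_command(
  steps=[
    [[0,-0.003,0],[-0.001,-0.001,0.002],-1],
    [[0,-0.003,0],[-0.001,-0.001,0.002],-0.16],
    [[0,-0.003,0],[-0.001,-0.001,0.002],-0.14],
    [[0,-0.003,0],[-0.001,-0.001,0.002],-0.14],
    [[0,-0.003,0],[-0.001,-0.001,-0.01],-0.14],
    [[0,-0.003,0],[-0.001,-0.001,-0.05],-0.1],
    [[0,-0.003,0],[-0.001,-0.001,-0.1],0.3],
    [[0,-0.003,0],[-0.001,-0.001,-0.14],0.3],
    [[0,-0.003,0],[-0.001,-0.001,-0.14],0.3],
  ],
)

```text
time: 7.18
eef_pos: [0.4829, 0.2011, 0.1637]
tcp_rot: [0.998, 0.068, 0.005, -0.001]
contact_force: [0.6, 0.9, -0.9]
opening: 0.649
```

```bash
python3 go.py .523 -.1945 .12 .139
```

```text
t 7.175 pos [0.4829 0.2011 0.1637] op 0.649 F [ 0.6  0.9 -0.9] q [0.2  0.01 2.01 0.   1.11 1.63]
  turn [-0.001 -0.01  -0.002] shift [-0.0148  0.3974  0.0432]
```

Call:
arm_command(
  steps=[
    [[0,-0.01,0],[0,0.05,0],0.3],
    [[0,-0.01,0],[-0.005,0.11,0],0.3],
    [[0,-0.01,0],[-0.01,0.17,0],0.3],
    [[0,-0.01,0],[-0.01,0.23,0],0.3],
    [[0,-0.01,0],[-0.015,0.29,0.01],0.3],
    [[0,-0.01,0],[-0.015,0.35,0.03],0.3],
    [[0,-0.01,0],[-0.015,0.397,0.043],0.3],
    [[0,-0.01,0],[-0.015,0.397,0.043],0.3],
    [[0,-0.01,0],[-0.015,0.397,0.043],0.3],
    [[0,-0.01,0],[-0.015,0.397,0.043],0.3],
  ],
)

```text
time: 8.43
eef_pos: [0.5226, -0.1928, 0.1204]
tcp_rot: [0.998, 0.069, 0.0, -0.001]
contact_force: [-0.8, -0.3, 0.8]
opening: 0.648
```

```bash
python3 go.py .523 -.1945 .007 .139
python3 - <<'E'
from plant import *
from h import *
for n in("top","side"):
    c=read_camera(n)
    cv2.imwrite(f"pics/{n}4.png",np.clip(c["frame"][:,:,::-1]*1.6,0,255).astype(np.uint8))
E
```

```text
t 8.425 pos [ 0.5226 -0.1928  0.1204] op 0.648 F [-0.8 -0.3  0.8] q [-0.54  0.15  1.96  0.    1.04  0.9 ]
  turn [-0.001 -0.    -0.   ] shift [1.000e-04 1.900e-03 1.134e-01]
```

View pics/side4.png

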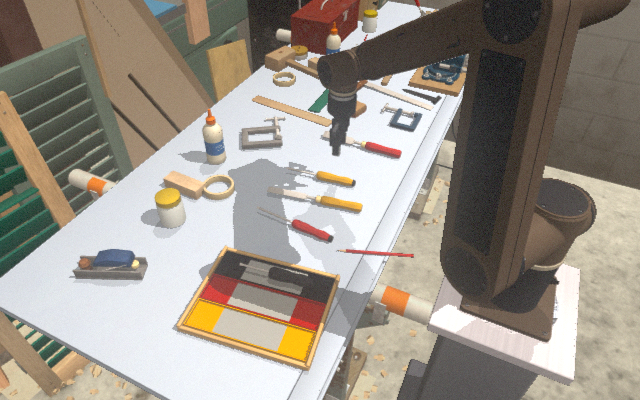

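View pics/top4.png

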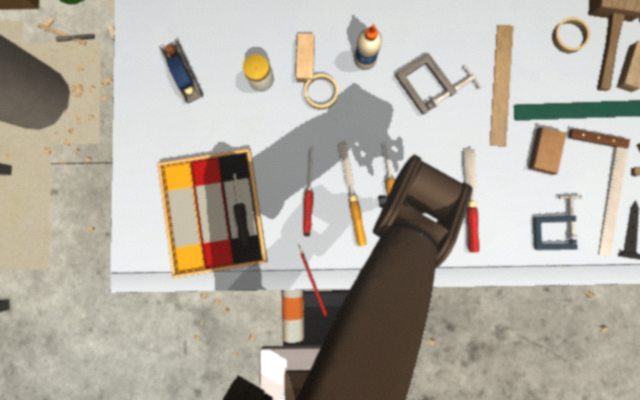

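Call:
arm_command(
  steps=[
    [[0,0,0],[0,0.002,0.05],0.3],
    [[0,0,0],[0,0.002,0.09],0.3],
    [[0,0,0],[0,0.002,0.108],0.3],
    [[0,0,0],[0,0.002,0.113],0.3],
    [[0,0,0],[0,0.002,0.113],0.3],
    [[0,0,0],[0,0.002,0.113],-1],
    [[0,0,0],[0,0.002,0.113],-1],
    [[0,0,0],[0,0.002,0.113],-1],
    [[0,0,0],[0,0.002,0.113],-1],
    [[0,0,0],[0,0.002,0.113],-1],
  ],
)

```text
time: 9.78
eef_pos: [0.5244, -0.1955, 0.0093]
tcp_rot: [0.998, 0.069, 0.002, 0.0]
contact_force: [-0.5, 0.7, 6.2]
opening: 0.28
```

```bash
python3 go.py .523 -.1945 .16 .139
```

```text
t 9.775 pos [ 0.5244 -0.1955  0.0093] op 0.28 F [-0.5  0.7  6.2] q [-0.54  0.32  1.99  0.    0.83  0.89]
  turn [ 0.001 -0.003 -0.   ] shift [-0.0008 -0.001  -0.1507]
```

Call:
arm_command(
  steps=[
    [[0,0,0],[0,0,-0.02],-1],
    [[0,0,0],[0,0,-0.06],-1],
    [[0,0,0],[0,0,-0.11],-1],
    [[0,0,0],[0,0,-0.15],-1],
    [[0,0,0],[0,0,-0.15],-1],
  ],
)

```text
time: 10.4
eef_pos: [0.5261, -0.1966, 0.1635]
tcp_rot: [0.998, 0.069, 0.005, 0.003]
contact_force: [0.5, -0.6, -1.1]
opening: 0.281
```

```bash
python3 go.py .439 .3447 .13 .139
```

```text
t 10.4 pos [ 0.5261 -0.1966  0.1635] op 0.281 F [ 0.5 -0.6 -1.1] q [-0.54  0.1   1.92  0.    1.11  0.89]
  turn [ 0.006 -0.01  -0.   ] shift [-0.0116 -0.5484  0.0298]
```

Call:
arm_command(
  steps=[
    [[0.006,-0.01,0],[0,-0.05,0],-1],
    [[0.006,-0.01,0],[-0.005,-0.11,0],-1],
    [[0.006,-0.01,0],[-0.01,-0.17,0],-1],
    [[0.006,-0.01,0],[-0.01,-0.23,0],-1],
    [[0.006,-0.01,0],[-0.012,-0.29,0.01],-1],
    [[0.006,-0.01,0],[-0.012,-0.35,0.02],-1],
    [[0.006,-0.01,0],[-0.012,-0.41,0.03],-1],
    [[0.006,-0.01,0],[-0.012,-0.47,0.03],-1],
    [[0.006,-0.01,0],[-0.012,-0.52,0.03],-1],
    [[0.006,-0.01,0],[-0.012,-0.548,0.03],-1],
    [[0.006,-0.01,0],[-0.012,-0.548,0.03],-1],
    [[0.006,-0.01,0],[-0.012,-0.548,0.03],-1],
  ],
)

```text
time: 11.9
eef_pos: [0.4378, 0.3433, 0.1282]
tcp_rot: [0.998, 0.069, -0.002, 0.001]
contact_force: [-0.4, -0.6, 0.0]
opening: 0.284
```

```bash
python3 go.py .439 .3447 .018 .139
python3 - <<'E'
from plant import *
from h import *
for n in("top","side"):
    c=read_camera(n)
    cv2.imwrite(f"pics/{n}5.png",np.clip(c["frame"][:,:,::-1]*1.6,0,255).astype(np.uint8))
E
```

```text
t 11.9 pos [0.4378 0.3433 0.1282] op 0.284 F [-0.4 -0.6  0. ] q [ 0.48  0.14  1.95 -0.    1.06  1.92]
  turn [ 0.002  0.003 -0.   ] shift [ 0.0017 -0.0014  0.1102]
```

View pics/side5.png

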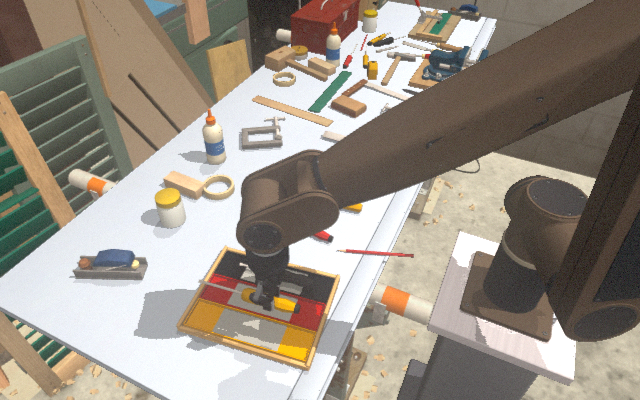

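Call:
arm_command(
  steps=[
    [[0.002,0.003,0],[0.002,-0.001,0.04],-1],
    [[0.002,0.003,0],[0.002,-0.001,0.08],-1],
    [[0.002,0.003,0],[0.001,-0.001,0.1],-1],
    [[0.002,0.003,0],[0.001,-0.001,0.111],-1],
    [[0.002,0.003,0],[0.001,-0.001,0.111],-1],
    [[0.002,0.003,0],[0.001,-0.001,0.111],-1],
  ],
)

```text
time: 12.75
eef_pos: [0.44, 0.3438, 0.0187]
tcp_rot: [0.998, 0.068, 0.001, -0.001]
contact_force: [-0.4, 0.0, -0.1]
opening: 0.286
```

```bash
python3 go.py .439 .3447 .018 .139
```

```text
t 12.75 pos [0.44   0.3438 0.0187] op 0.286 F [-0.4  0.  -0.1] q [0.48 0.31 1.99 0.   0.84 1.92]
  turn [-0.001 -0.003 -0.002] shift [-0.0008 -0.001   0.0007]
```

Call:
arm_command(
  steps=[
    [[0,-0.003,0],[-0.001,-0.001,0.001],-1],
    [[0,-0.003,0],[-0.001,-0.001,0.001],-0.2],
    [[0,-0.003,0],[-0.001,-0.001,0.001],-0.18],
    [[0,-0.003,0],[-0.001,-0.001,0.001],-0.18],
    [[0,-0.003,0],[-0.001,-0.001,-0.01],-0.18],
    [[0,-0.003,0],[-0.001,-0.001,-0.05],-0.1],
    [[0,-0.003,0],[-0.001,-0.001,-0.1],0.2],
    [[0,-0.003,0],[-0.001,-0.001,-0.13],0.2],
    [[0,-0.003,0],[-0.001,-0.001,-0.13],0.2],
  ],
)

```text
time: 13.88
eef_pos: [0.4405, 0.3456, 0.1528]
tcp_rot: [0.998, 0.068, 0.003, -0.002]
contact_force: [0.1, -0.6, 0.2]
opening: 0.603
```

```bash
python3 go.py .5065 .0295 .11 -.074
```

```text
t 13.875 pos [0.4405 0.3456 0.1528] op 0.603 F [ 0.1 -0.6  0.2] q [0.48 0.11 1.93 0.   1.09 1.92]
  turn [-0.005 -0.007  0.211] shift [0.022  0.3223 0.0417]
```

Call:
arm_command(
  steps=[
    [[-0.005,-0.007,0.05],[0,0.05,0],0.2],
    [[-0.005,-0.007,0.1],[0.01,0.11,0],0.2],
    [[-0.005,-0.007,0.15],[0.01,0.17,0],0.2],
    [[-0.005,-0.007,0.21],[0.02,0.23,0],0.2],
    [[-0.005,-0.007,0.211],[0.022,0.29,0.02],0.2],
    [[-0.005,-0.007,0.211],[0.022,0.322,0.042],0.2],
    [[-0.005,-0.007,0.211],[0.022,0.322,0.042],0.2],
    [[-0.005,-0.007,0.211],[0.022,0.322,0.042],0.2],
    [[-0.005,-0.007,0.211],[0.022,0.322,0.042],0.2],
  ],
)

```text
time: 15.0
eef_pos: [0.5067, 0.031, 0.1102]
tcp_rot: [0.999, -0.036, 0.0, 0.0]
contact_force: [-0.5, -0.1, -0.7]
opening: 0.603
```

```bash
python3 go.py .5065 .0295 .006 -.074
python3 - <<'E'
from plant import *
from h import *
for n in("top","side"):
    c=read_camera(n)
    cv2.imwrite(f"pics/{n}6.png",np.clip(c["frame"][:,:,::-1]*1.6,0,255).astype(np.uint8))
E
```

```text
t 15.0 pos [0.5067 0.031  0.1102] op 0.603 F [-0.5 -0.1 -0.7] q [-0.14  0.05  2.08  0.    1.01  1.5 ]
  turn [ 0.    -0.     0.002] shift [-1.000e-04  1.500e-03  1.042e-01]
```

View pics/side6.png

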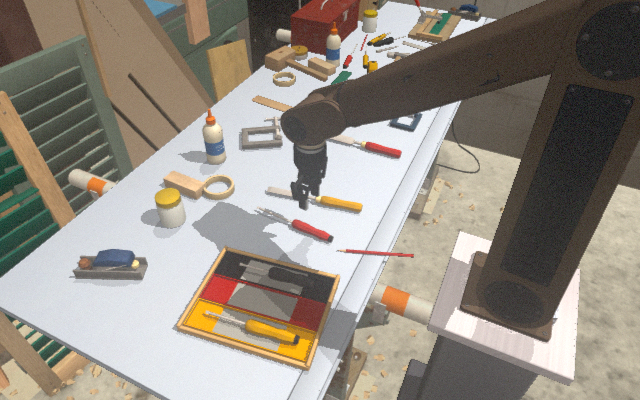

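View pics/top6.png

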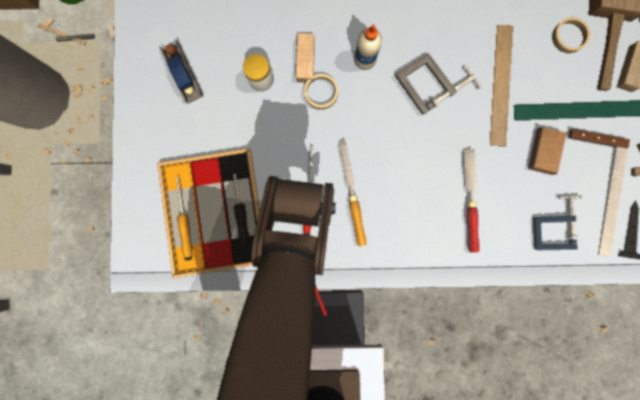

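Yellow (side picture about 265,328; top about 183,222) and black (side 280,272; top 239,212) lie in their lanes. Next I descend on red.

Call:
arm_command(
  steps=[
    [[0,0,0],[0,0.0015,0.05],0.2],
    [[0,0,0],[0,0.0015,0.085],0.2],
    [[0,0,0],[0,0.0015,0.1],0.2],
    [[0,0,0],[0,0.0015,0.104],0.2],
    [[0,0,0],[0,0.0015,0.104],0.2],
    [[0,0,0],[0,0.0015,0.104],-1],
    [[0,0,0],[0,0.0015,0.104],-1],
    [[0,0,0],[0,0.0015,0.104],-1],
    [[0,0,0],[0,0.0015,0.104],-1],
    [[0,0,0],[0,0.0015,0.104],-1],
  ],
)

```text
time: 16.35
eef_pos: [0.5081, 0.0292, 0.0079]
tcp_rot: [0.999, -0.036, 0.002, 0.0]
contact_force: [-1.4, 0.1, 6.4]
opening: 0.264
```

```bash
python3 go.py .5065 .0295 .16 -.074
```

```text
t 16.35 pos [0.5081 0.0292 0.0079] op 0.264 F [-1.4  0.1  6.4] q [-0.14  0.23  2.11 -0.    0.79  1.5 ]
  turn [ 0.    -0.004  0.002] shift [-1.100e-03 -1.000e-04 -1.521e-01]
```

Call:
arm_command(
  steps=[
    [[0,0,0],[0,0,-0.02],-1],
    [[0,0,0],[0,0,-0.06],-1],
    [[0,0,0],[0,0,-0.11],-1],
    [[0,0,0],[0,0,-0.14],-1],
    [[0,0,0],[0,0,-0.14],-1],
  ],
)

```text
time: 16.98
eef_pos: [0.5093, 0.0291, 0.1506]
tcp_rot: [0.999, -0.036, 0.005, 0.001]
contact_force: [-0.4, 0.2, -0.9]
opening: 0.258
```

```bash
python3 go.py .4543 .272 .13 .139
```

```text
t 16.975 pos [0.5093 0.0291 0.1506] op 0.258 F [-0.4  0.2 -0.9] q [-0.14 -0.    2.05 -0.    1.08  1.5 ]
  turn [ 0.002 -0.01  -0.211] shift [-0.0727 -0.2383  0.0197]
```

Call:
arm_command(
  steps=[
    [[0.002,-0.01,-0.05],[-0.015,-0.05,0],-1],
    [[0.002,-0.01,-0.1],[-0.03,-0.1,0],-1],
    [[0.002,-0.01,-0.15],[-0.045,-0.15,0],-1],
    [[0.002,-0.01,-0.21],[-0.06,-0.2,0.01],-1],
    [[0.002,-0.01,-0.211],[-0.073,-0.238,0.02],-1],
    [[0.002,-0.01,-0.211],[-0.073,-0.238,0.02],-1],
    [[0.002,-0.01,-0.211],[-0.073,-0.238,0.02],-1],
    [[0.002,-0.01,-0.211],[-0.073,-0.238,0.02],-1],
    [[0.002,-0.01,-0.211],[-0.073,-0.238,0.02],-1],
  ],
)

```text
time: 18.1
eef_pos: [0.4544, 0.2708, 0.1298]
tcp_rot: [0.998, 0.068, 0.0, -0.0]
contact_force: [0.1, -0.6, -1.3]
opening: 0.262
```

```bash
python3 go.py .4555 .272 .018 .139
python3 - <<'E'
from plant import *
from h import *
for n in("top","side"):
    c=read_camera(n)
    cv2.imwrite(f"pics/{n}7.png",np.clip(c["frame"][:,:,::-1]*1.6,0,255).astype(np.uint8))
E
```

```text
t 18.1 pos [0.4544 0.2708 0.1298] op 0.262 F [ 0.1 -0.6 -1.3] q [0.35 0.07 2.02 0.   1.05 1.78]
  turn [-0.    -0.    -0.002] shift [ 0.0012 -0.001   0.1118]
```

View pics/side7.png

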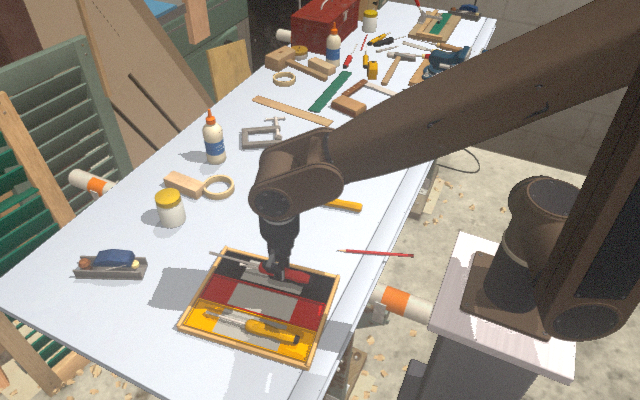

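Call:
arm_command(
  steps=[
    [[0,0,0],[0.001,-0.001,0.04],-1],
    [[0,0,0],[0,-0.001,0.08],-1],
    [[0,0,0],[0,-0.001,0.1],-1],
    [[0,0,0],[0,-0.001,0.112],-1],
    [[0,0,0],[0,-0.001,0.112],-1],
    [[0,0,0],[0,-0.001,0.112],-1],
  ],
)

```text
time: 18.95
eef_pos: [0.4551, 0.2723, 0.0187]
tcp_rot: [0.998, 0.069, 0.001, -0.0]
contact_force: [0.3, -0.9, -1.4]
opening: 0.263
```

```bash
python3 go.py .4555 .272 .017 .139
```

```text
t 18.95 pos [0.4551 0.2723 0.0187] op 0.263 F [ 0.3 -0.9 -1.4] q [0.35 0.25 2.06 0.   0.83 1.78]
  turn [-0.001 -0.002 -0.002] shift [0.0004 0.0003 0.0017]
```

Release, lift, then move right, out of the tray's view.

Call:
arm_command(
  steps=[
    [[0,-0.002,0],[0,0,0.002],-1],
    [[0,-0.002,0],[0,0,0.002],-0.25],
    [[0,-0.002,0],[0,0,0.002],-0.2],
    [[0,-0.002,0],[0,0,0.002],-0.2],
    [[0,-0.002,0],[0,0,-0.01],-0.2],
    [[0,-0.002,0],[0,0,-0.05],-0.15],
    [[0,-0.002,0],[0,0,-0.1],0],
    [[0,-0.002,0],[0,0,-0.15],0],
    [[0,-0.002,0],[0,0.06,-0.16],0],
    [[0,-0.002,0],[0,0.12,-0.16],0],
    [[0,-0.002,0],[0,0.18,-0.16],0],
    [[0,-0.002,0],[0,0.24,-0.16],0],
  ],
)

```text
time: 20.45
eef_pos: [0.4877, 0.0326, 0.1798]
tcp_rot: [0.998, 0.069, 0.001, -0.0]
contact_force: [0.5, -0.4, 0.0]
opening: 0.499
```

Call:
arm_command(
  steps=[
    [[0,0,0],[0,0.06,0],0],
    [[0,0,0],[0,0.12,0],0],
    [[0,0,0],[0,0.18,0],0],
    [[0,0,0],[0,0.18,0],0],
    [[0,0,0],[0,0.18,0],0],
    [[0,0,0],[0,0.18,0],0],
  ],
)

```text
time: 21.2
eef_pos: [0.5122, -0.1443, 0.1799]
tcp_rot: [0.998, 0.07, 0.001, -0.0]
contact_force: [0.2, 1.1, 0.5]
opening: 0.503
```

Run:
```python
from plant import *
from h import *
for n in("top","side"):
    c=read_camera(n); b=np.clip(c["frame"][:,:,::-1]*1.6,0,255).astype(np.uint8)
    cv2.imwrite(f"pics/{n}8.png",b)
    if n=="top": cv2.imwrite("pics/b8.png",cv2.resize(b[140:280,150:275],None,fx=4,fy=4,interpolation=cv2.INTER_CUBIC))
    else: cv2.imwrite("pics/st8.png",cv2.resize(b[230:370,170:350],None,fx=4,fy=4,interpolation=cv2.INTER_CUBIC))
```

```text
(no output)
```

View pics/b8.png

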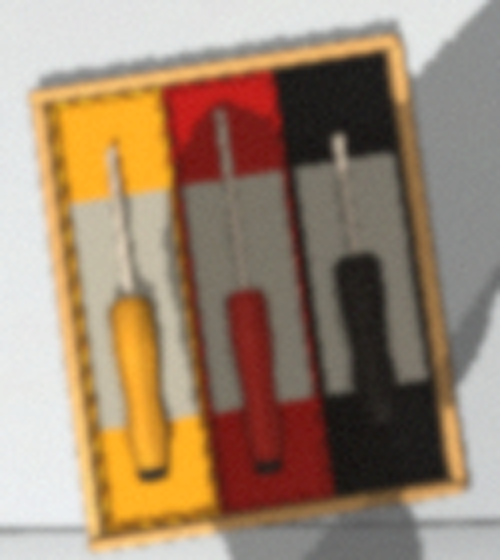

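View pics/st8.png

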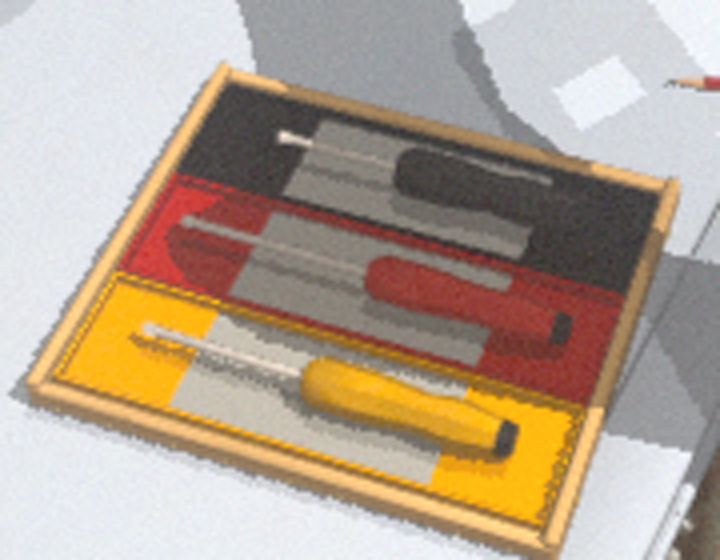

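View pics/top8.png

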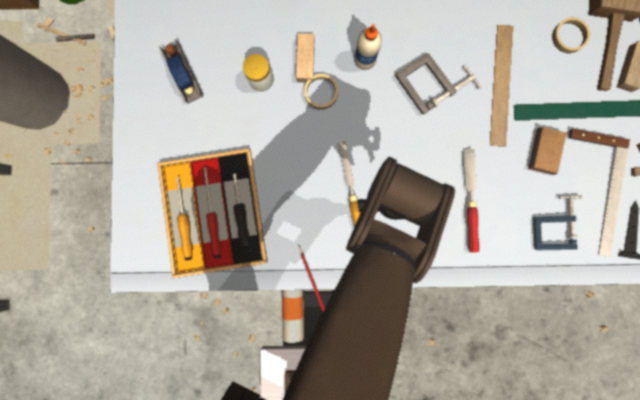

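```bash
python3 - <<'E'
from plant import *
from h import *
c=read_camera("top");sd=read_camera("side")
def B(u,v):return 150+(u+.5)/4-.5,140+(v+.5)/4-.5
def S(u,v):return 170+(u+.5)/4-.5,230+(v+.5)/4-.5
def tri(u,w):
    a=np.array(c["position"]);b=np.array(sd["position"]);d=ray(c,*u);e=ray(sd,*w)
    st=np.linalg.lstsq(np.c_[d,-e],b-a,rcond=None)[0];p=a+d*st[0];q=b+e*st[1];return (p+q)/2,np.linalg.norm(p-q)
Rz=R.from_euler("z",.139)
for n,t,b,ts,bs,ct,z in(("yel",(112,150),(152,475),(147,328),(508,440),(.4935,.3523,.009),.022),("red",(221,108),(268,467),(187,220),(562,328),(.5038,.279,.009),.021),("blk",(339,135),(378,423),(285,137),(580,192),(.5141,.2057,.009),.023)):
    T=onplane(c,*B(*t),z);Q=onplane(c,*B(*b),z);d=T-Q;m=(T+Q)/2
    print(n,Rz.inv().apply(m-ct).round(4),"len",np.linalg.norm(d).round(3),"dyaw",(np.arctan2(d[1],d[0])-.139).round(3))
    for k,(u,w) in (("tip",(t,ts)),("butt",(b,bs))):
        p,g=tri(B(*u),S(*w));print("   ",k,"z-floor",(p[2]-.009).round(4),"gap",round(g,4))
E
python3 go.py .5 0 .2 .139
```

```text
yel [-0.0028 -0.0002  0.013 ] len 0.211 dyaw -0.012
    tip z-floor 0.0107 gap 0.0003
    butt z-floor 0.0108 gap 0.0
red [0.002  0.0002 0.012 ] len 0.234 dyaw -0.009
    tip z-floor 0.0094 gap 0.004
    butt z-floor 0.011 gap 0.0005
blk [-0.0045  0.0002  0.014 ] len 0.188 dyaw -0.009
    tip z-floor 0.0111 gap 0.0036
    butt z-floor 0.0302 gap 0.0025
t 21.4 pos [ 0.5124 -0.1446  0.1799] op 0.501 F [1.2 0.1 0.1] q [-0.47  0.02  1.97  0.    1.15  0.96]
  turn [-0.    -0.002  0.   ] shift [ 0.0078 -0.145  -0.0201]
```

Run:
```python
from plant import *
from h import *
c=read_camera("top");sd=read_camera("side")
for n,f,(y,x) in(("t",c["frame"],(170,220)),("s",sd["frame"],(245,225))):
    b=np.clip(f[y:y+85,x:x+100,::-1].astype(float)*5,0,255).astype(np.uint8)
    cv2.imwrite(f"pics/k{n}.png",cv2.resize(b,None,fx=5,fy=5))
a=cv2.imread("pics/kt.png");b=cv2.imread("pics/ks.png");
Q=onplane(c,150+(378.5)/4-.5,140+(423.5)/4-.5,.023);u=proj(sd,Q);print(u)
cv2.circle(b,(int((u[0]-225)*5),int((u[1]-245)*5)),4,(0,0,255),1)
cv2.imwrite("pics/k.png",cv2.resize(np.hstack([a,b]),(800,340)))
```

```text
(np.float64(313.16650672589736), np.float64(283.0156521609767))
```

View pics/k.png

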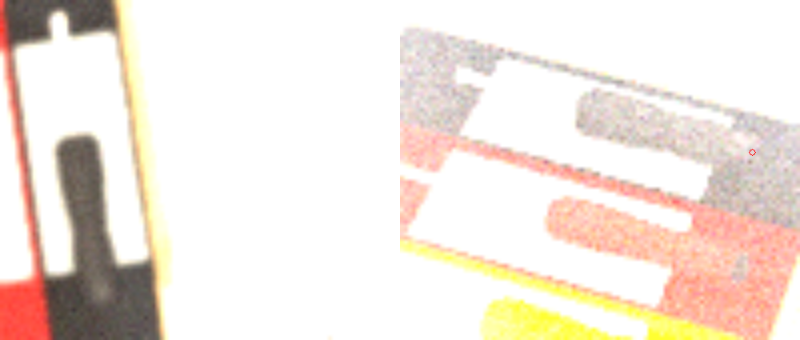

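```bash
python3 -c "
from plant import *
print(sign_off())"
```

```text
the job is handed in; nothing more can be done
None
```

All three screwdrivers are lying in the lanes of their own colours. I put them away in the order black, yellow, red, and handed the job in at about 21.5 s with the gripper clear of everything.

| Screwdriver | Off lane middle, lengthwise | Off centre line | Angle to lane |
|---|---|---|---|
| Red | 2 mm | under 1 mm | about 0.01 rad |
| Yellow | 3 mm | under 1 mm | about 0.01 rad |
| Black | 4.5 mm | under 1 mm | about 0.01 rad |

- **Lying flat:** for red and yellow, the two camera views put both ends about 9–11 mm above the lane floor. That is 1–3 mm lower than their nominal heights of 12 and 13 mm.
- **Check that disagreed:** the two-view height for the black handle's butt came out at 30 mm instead of about 14 mm. It is black against a black floor, so my pixel pick there was unreliable. In a brightened picture the end of the handle shows close to where a flat-lying one should be, and its tip reads 11 mm, so I took it as flat.
- **Chisels:** I never touched them, and in the last top picture they look unmoved. The arm covered part of the yellow chisel's handle in that picture, and I did not measure their positions again at the end.

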